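# Level the wreath stand so that it stops rocking

### The job

The wreath-binding stand on the bench leans forward and stands unsteadily because both of its front levelling screws are backed off. Screw both of them down by their tommy bars until the stand is level and all four of its feet carry weight, without shoving the stand along the bench or knocking over the things around it, then let go.

Things in the scene. Friction and masses are not known exactly. Their poses are not given: they have to be found in the camera images.
- stand: Heavy (5 kg) iron stand, loose on the bench: X-shaped foot whose legs end in 44 mm bosses (tops 56 mm high) at x, y = +-107 mm; column; on top a spoked wheel, outer diameter 356, rim 24 wide, underside 225 mm high, which overhangs the screws, so reach them at a slant from outside the wheel. Origin: stand centre at bench level; x away from the robot, z up. Screws in the front bosses (x = -107).
- screw_left (a joint): Turning angle (rad) of the front levelling screw at y = +107 mm of the stand, upright axis. Starts negative (0.4 to 1.3 turns backed off), grows when turned clockwise seen from above, which drives its foot down 4 mm per turn. At 0 this foot reaches as low as the rear feet. At 0 and every half turn the bar lies along the stand's y. Steady drag 0.08 N m (2 N at the bar's end); stays where left.
- screw_right (a joint): The same for the front levelling screw at y = -107 mm of the stand; also right-hand: clockwise seen from above screws it down, 0 is level with the rear feet.
- bar_left (a point): Left screw's axis at mid-height of its tommy bar: steel bar 12 mm thick with a 20 mm ball at each end, ball centres 45 mm either side of the axis (110 mm over all), through a head of 28 mm diameter whose top is 13 mm above this point. The point is 92 mm above the bench when the screw is right, and at first up to 5 mm higher against the stand; the boss top is 36 mm below. Site axes turn with the bar (bar along y).
- bar_right (a point): The same point on the right screw.
- foot_left: Round rubber pad under the left levelling screw, 40 mm diameter, 10 mm thick, does not turn; origin at the centre of its underside.
- foot_right: The same pad under the right levelling screw.
- rear_foot_left: Fixed soft rubber foot, 40 mm diameter, under the rear leg at x = +107, y = +107 mm of the stand; origin at the centre of its underside. All four feet give a few tenths of a mm under their share of the weight.
- rear_foot_right: The same under the rear leg at x = +107, y = -107 mm.
- spool: Bystander: reel of binding wire, 60 mm diameter, 60 mm high, standing; origin at the centre of its underside. Leave standing.
- tumbler: Bystander: amber glass, 80 mm diameter, 95 mm high; origin at the centre of its underside. Leave standing.
- flowerpot: Bystander: empty terracotta pot, mouth up, 116 mm diameter, 100 mm high; origin at the centre of its underside. Leave standing.
- secateurs: Bystander: secateurs lying on the bench, 200 mm long, 22 mm thick; origin under the middle. Leave alone.

How it is judged:
At the end, for the whole second after the job is handed in: The stand is level within 0.45 degrees and at rest within 30 mm of where it stood, and each of its four feet presses on the bench with more than 2.5 N (an even share is about 13 N) (angle between stand's own z axis and vertical below 0.008 rad and contact force between each of foot_left, foot_right, rear_foot_left, rear_foot_right and anything else above 2.5 N and distance of stand from where it was at the start of the episode below 0.03 m and linear speed of stand below 0.01 m/s and angular speed of stand below 0.03 rad/s); the robot touches nothing.
It fails at once if the spool, tumbler or flowerpot is tipped over (angle between any of spool, tumbler, flowerpot's own z axis and vertical above 0.6 rad).
It fails at once if a bystander is knocked more than 50 mm away (distance of any of spool, tumbler, flowerpot, secateurs from where it was at the start of the episode above 0.05 m).
It fails at once if the stand is shoved more than 60 mm along the bench (distance of stand from where it was at the start of the episode above 0.06 m).
It also fails if it takes over 64 s, if anything falls off the work surface, if the arm or the gripper's body presses on something with over 40 N, if the wrist force passes 120 N, or if a joint passes its speed limit or range.

### The arm

A 7-joint arm with a two-finger parallel gripper is mounted at the origin on the work surface. World frame = base frame: x ahead of the robot, y to its left, z up, the work surface at z = 0. Lengths are in m, angles in rad, forces in N, time in s.
With the tool pointing down it reaches from about 0.425 to 0.95 m from the base axis. Payload 4.7 kg.
Tool frame: the origin (TCP) lies at the very end of the fingers, on their centre line; the grasp point (between the pads) lies 19 mm behind it (ctrl.grasp_offset is the distance from the TCP to the grasp point, in m); y points along the fingers, z is the direction in which the jaws open and shut, and the axes are right-handed (so a half turn about y gives the same grasp; the last joint's range is limited). The gripper opens to 87 mm and grips with 3 to 60 N. Pads are 19 mm wide; open, the fingers measure 117 mm over their backs; the gripper's body (75 mm by 190 mm) begins 51 mm behind the grasp point.
Start: joints at [-1.198, 0.469, -0.049, 1.532, 0.024, 1.141, -0.082], TCP at [0.264, 0.621, 0.223] pointing down, gripper open.
Joint ranges: [-2.59, 2.59], [-0.33, 1.99], [-1.39, 1.29], [0.1, 2.45], [-1.04, 4.18], [0.21, 1.99], [-2.66, 2.66]. Speed limits (rad/s): [2.57, 2.57, 3.14, 3.14, 3.14, 3.14, 3.14].

### API

Orientations are given as a unit quaternion [w, x, y, z].
In Python, from rig import ctrl gives the robot as it stands.
- The arm moves only by the shell command python3 -m creep 'ROWS' [FORCE]. ROWS is JSON, a list of rows, each a list of 3 entries, a list of its own where there are three numbers: the opening in per cent of the stroke, from 0 (shut) to 100 (fully open), then the shift along the tool's x, y, z in mm, then the turn, a rotation vector about the tool's x, y, z in rad. A call has 1 to 12 rows; each row is the pose to reach, as a shift and turn from the pose measured when the call began, along the tool's axes at that moment; what a row does not reach only later rows make up. A row lasts 1/8 s, in which the tool goes at most 62.5 mm and 10.7 degrees, less where a joint would pass 70% of its speed; a pose out of reach is approached as far as the arm can. A call with a gripper value outside its range is refused whole. The fingers move at their own pace and stop on an object; FORCE is the grip in N (left out, the last holds). Time passes only in rows, so rows that repeat a pose let the fingers close. It gives the time, the measured TCP pose, the force and the opening at its end, in the units of the state.
- ctrl.observe(): the state, without advancing time (a new reading comes with each control period).
- ctrl.camera(name): name is "side" or "top"; returns the picture (480x640x3 uint8, red, green, blue); there is no depth.
- ctrl.camera_model(name): a dict with "fx", "fy", "cx", "cy" (pixels), "origin" and "attitude" of the camera in the world. Camera axes: x right, y up, looking along -z (the intrinsics and any distortion apply to the point x, -y, -z); pixel columns grow to the right and rows downward; lengths in m; the calibration is good to about 2 mm. A picture is of the moment at which its call begins. camera_model takes no time and is no camera call.
- ctrl.hand_in(): hands the job in, once; it reports no verdict.
The state is a dict: "time_s": time; "joints": joint angles; "joint_vel": joint speeds; "tau": joint torques, N m; "tool_pos": TCP position; "tool_rot": TCP orientation; "contact_force": force on the tool from outside, world axes, zero at the start; "wrist_torque": the same for the moment, N m; "finger_gap": opening from 0.0 (shut) to 1.0 (fully open).
Only numpy, scipy, OpenCV 4.12 (cv2) and the standard library are available. Lean on these libraries where they do the work, as an engineer would, in place of code of your own. Each camera call takes 0.05 s, during which the arm holds its last target. There are 200 camera calls.

## Working session

There is one attempt and no reset: what is moved stays moved. The work goes in short steps, Python scripts to look and compute and a shell command to move; the robot and the scene stay as the last step left them, time stands still between calls to the robot, and variables do not carry over. Pictures are saved under pics/ and viewed, about 8 in all and at most 12, crops included, and the job is handed in when it is done.

```bash
mkdir -p pics; ls; python3 - <<'E'
from rig import ctrl
import cv2
print(ctrl.observe())
for n in ("side","top"):
    print(n,ctrl.camera_model(n))
    cv2.imwrite(f"pics/{n}0.png",ctrl.camera(n)[:,:,::-1])
E
```

```text
pics
{'time_s': 0.0, 'joints': array([-1.19792007,  0.46945386, -0.04859758,  1.53368222,  0.02408485,
        1.14098932, -0.0823062 ]), 'joint_vel': array([-2.89306794e-04, -9.05792422e-04,  1.29225746e-04, -2.03356097e-03,
        6.22440728e-04,  5.58119478e-05, -1.11136781e-03]), 'tau': array([ 7.84740405e-04, -5.07968974e+01, -8.03703815e-02, -2.36154091e+01,
       -6.14134013e-02,  3.78959393e-02,  1.85665908e-04]), 'tool_pos': array([0.26371386, 0.62070799, 0.22149601]), 'tool_rot': array([-0.69220938,  0.69356632, -0.14120642,  0.14097048]), 'contact_force': array([ 0.64229245,  0.45118948, -0.24789065]), 'wrist_torque': array([0.04649649, 0.00487903, 0.03162187]), 'finger_gap': 1.0013879891046213}
side {'fx': 509.2760939765022, 'fy': 509.2760939765022, 'cx': 309.0033255251618, 'cy': 233.83153500518276, 'origin': array([ 0.33130476, -1.02369133,  0.70723655]), 'attitude': array([ 0.86123827,  0.49144637, -0.06896247, -0.10951387])}
top {'fx': 485.34739160197256, 'fy': 485.34739160197256, 'cx': 318.8689912908743, 'cy': 236.53378038227294, 'origin': array([0.5018601 , 0.00151926, 1.23969656]), 'attitude': array([-0.70353229, -0.017316  ,  0.034744  ,  0.70960223])}
```

View pics/side0.png

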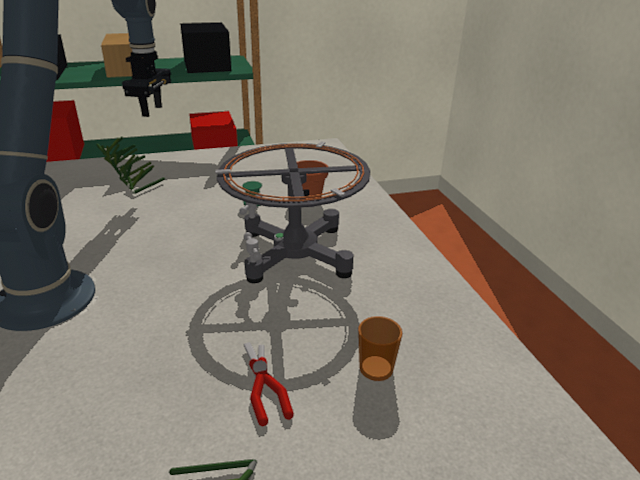

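View pics/top0.png

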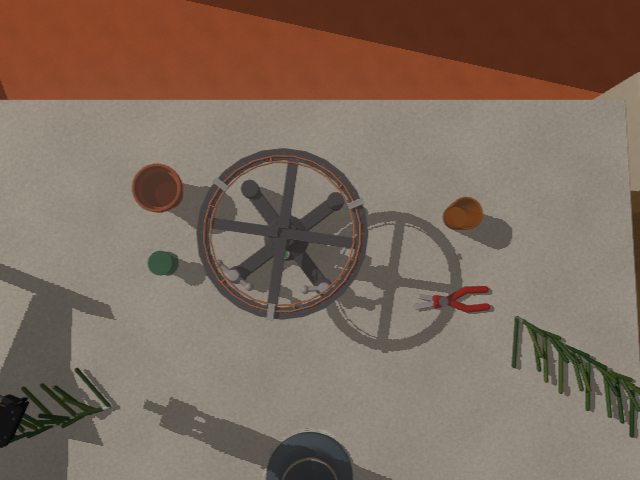

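The side view shows the stand at about (293,240), with its front screws near (250,240). The top view shows the wheel centred at about (283,233), screws at about (234,273) and (318,288), spool at (163,263), pot at (157,187), tumbler at (463,213) and secateurs at (455,300). Next I'll set up helpers and take enlarged crops.

```bash
cat > h.py <<'E'
from rig import ctrl
import cv2, numpy as np
from scipy.spatial.transform import Rotation as R
def rot(q): return R.from_quat(np.r_[q[1:],q[0]])
def proj(n,P):
    m=ctrl.camera_model(n); p=rot(m['attitude']).inv().apply(np.atleast_2d(P)-m['origin'])
    return np.c_[m['cx']+m['fx']*p[:,0]/-p[:,2], m['cy']-m['fy']*p[:,1]/-p[:,2]]
def back(n,uv,z):
    m=ctrl.camera_model(n); uv=np.atleast_2d(uv)
    d=rot(m['attitude']).apply(np.c_[(uv[:,0]-m['cx'])/m['fx'],-(uv[:,1]-m['cy'])/m['fy'],-np.ones(len(uv))])
    return m['origin']+d*((z-m['origin'][2])/d[:,2])[:,None]
def crop(src,c,half,s,out):
    im=cv2.imread(src) if isinstance(src,str) else src
    x,y=c; w,h=half
    cv2.imwrite(out,cv2.resize(im[y-h:y+h,x-w:x+w],None,fx=s,fy=s,interpolation=cv2.INTER_CUBIC))
E
python3 - <<'E'
from h import *
a=cv2.imread('pics/top0.png')[140:325,190:375]; b=cv2.imread('pics/side0.png')[170:290,225:365]
a=cv2.resize(a,(555,555),interpolation=cv2.INTER_CUBIC)
cv2.imwrite('pics/topc.png',cv2.resize(a,None,fx=1.08,fy=1.08)) # 3.24x
cv2.imwrite('pics/sidec.png',cv2.resize(b,None,fx=5,fy=5,interpolation=cv2.INTER_CUBIC))
w=back('top',[[283,233]],.237)[0];print('wheel',w)
print('bosses z=.056',back('top',[[250,188],[336,200]],.056))
print('spool,pot,tumbler',back('top',[[163,263]],.06),back('top',[[157,187]],.1),back('top',[[463,213]],.05))
print('secat',back('top',[[455,300],[417,302],[490,292]],.01))
print('bars',back('top',[[234,273],[317,289]],.095))
E
```

```text
wheel [0.58364699 0.05061578 0.237     ]
bosses z=.056 [[ 0.70989404  0.13994954  0.056     ]
 [ 0.67894445 -0.07114071  0.056     ]]
spool,pot,tumbler [[0.52773574 0.3482607  0.06      ]] [[0.70568   0.3530232 0.1      ]] [[ 0.6454167  -0.38714253  0.05      ]]
secat [[ 0.42855109 -0.37278537  0.01      ]
 [ 0.42458069 -0.27586937  0.01      ]
 [ 0.44776675 -0.46298454  0.01      ]]
bars [[ 0.50207919  0.17256326  0.095     ]
 [ 0.46278851 -0.02156209  0.095     ]]
```

View pics/topc.png

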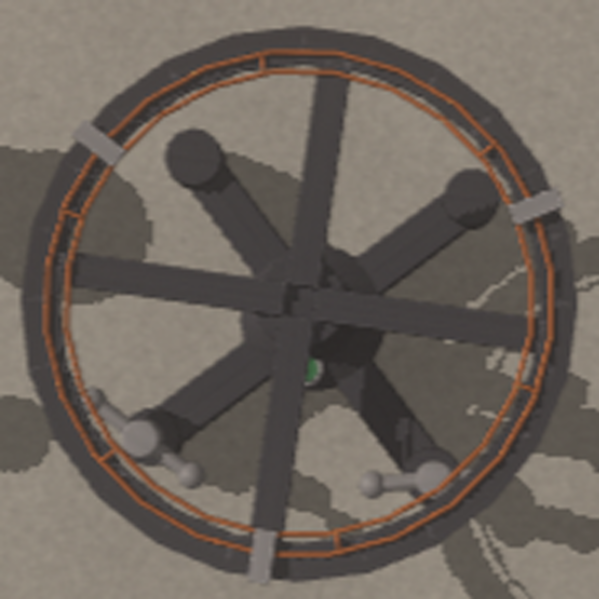

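View pics/sidec.png

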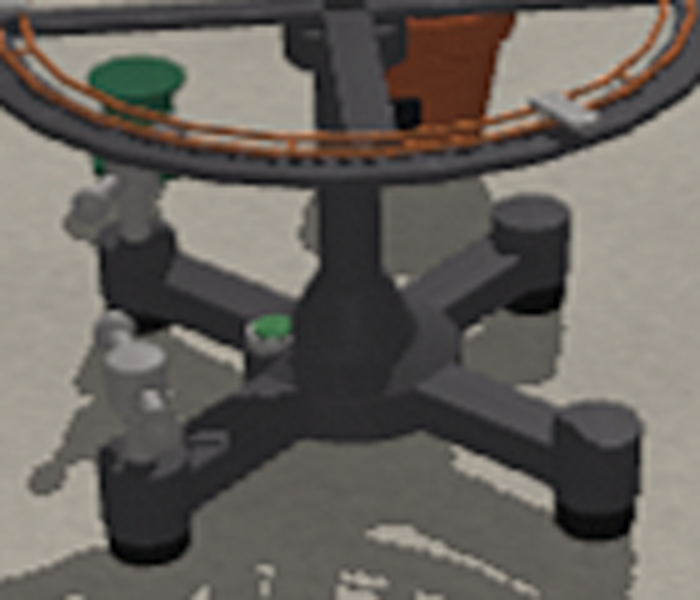

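```bash
python3 - <<'E'
from h import *
T=lambda p:np.array(p)/3.24+[190,140]
rl,rr=back('top',[T((194,158)),T((472,198))],.056)
yv=(rl-rr)/np.linalg.norm(rl-rr); xv=np.array([yv[1],-yv[0],0]); mid=(rl+rr)/2
print('len',np.linalg.norm(rl-rr),'yaw',np.arctan2(xv[1],xv[0]))
C=mid-.107*xv; C[2]=0; print('C',C)
FL=C-.107*xv+.107*yv; FR=C-.107*xv-.107*yv; print('FL,FR',FL,FR)
b=back('top',[T((97,398)),T((190,475))],.096); v=b[1]-b[0]; print('left balls',b,np.linalg.norm(v),'mid',b.mean(0))
def ang(v): # clockwise angle of bar from stand y, mod pi
    a=-(np.arctan2(v@-xv,v@yv)); return a%np.pi-np.pi
print('left ang',ang(v), [ (ang(v)-k*np.pi)/2/np.pi for k in (0,1,2)])
h=back('top',[T((433,475)),T((145,438))],.108)
print('heads',h)
br=back('top',[T((372,484))],.096)[0]; w=br-h[0]; w[2]=0
print('right len',np.linalg.norm(w),'ang',ang(w),[ (ang(w)-k*np.pi)/2/np.pi for k in (0,1,2)])
# overlay
for n,im,o,s in (('side',cv2.imread('pics/side0.png'),(235,190),10),):
    A=cv2.resize(im[190:285,235:275],None,fx=8,fy=8,interpolation=cv2.INTER_CUBIC)
    t=np.linspace(0,2*np.pi,60)
    def circ(c,r,z,col):
        p=c+np.c_[r*np.cos(t),r*np.sin(t),0*t]; p[:,2]=z
        cv2.polylines(A,[np.int32((proj(n,p)-[235-.0,190-.0]+.5)*8)],True,col,1)
    for c in (FL,FR):
        circ(c,.022,.053,(0,255,255)); circ(c,.02,0,(255,255,0)); circ(c,.014,.105,(0,255,0))
    rrp=cv2.resize(im[200:280,325:365],None,fx=8,fy=8,interpolation=cv2.INTER_CUBIC)
    p=rr+np.c_[.022*np.cos(t),.022*np.sin(t),0*t]; cv2.polylines(rrp,[np.int32((proj(n,p)-[325,200]+.5)*8)],True,(0,255,255),1)
    B=np.zeros((760,320,3),np.uint8); B[:640]=rrp
    cv2.imwrite('pics/ov.png',cv2.resize(np.hstack([A,B]),None,fx=.78,fy=.78))
o=ctrl.observe(); print(rot(o['tool_rot']).as_matrix()); print([a for a in dir(ctrl) if a[0]!='_'])
E
```

```text
len 0.21295479115800428 yaw -0.1499143620747756
C [0.58629423 0.05094764 0.        ]
FL,FR [0.49647517 0.17272833 0.        ] [ 0.46451353 -0.03887141  0.        ]
left balls [[0.52612767 0.20530266 0.096     ]
 [0.47003983 0.13821797 0.096     ]] 0.08744256007728533 mid [0.49808375 0.17176032 0.096     ]
left ang -2.595152839221365 [np.float64(-0.41303140244104697), np.float64(-0.913031402441047), np.float64(-1.4130314024410469)]
heads [[ 0.46860438 -0.03677339  0.108     ]
 [ 0.4970145   0.16886713  0.108     ]]
right len 0.044256809013600476 ang -0.2945597779831015 [np.float64(-0.046880644702061845), np.float64(-0.5468806447020619), np.float64(-1.0468806447020618)]
[[ 9.20372052e-01 -6.32722856e-04  3.91043329e-01]
 [-3.91043837e-01 -1.63090796e-03  9.20370609e-01]
 [ 5.54161578e-05 -9.99998470e-01 -1.74846448e-03]]
['MotionError', 'camera', 'camera_model', 'grasp_offset', 'hand_in', 'observe']
```

View pics/ov.png

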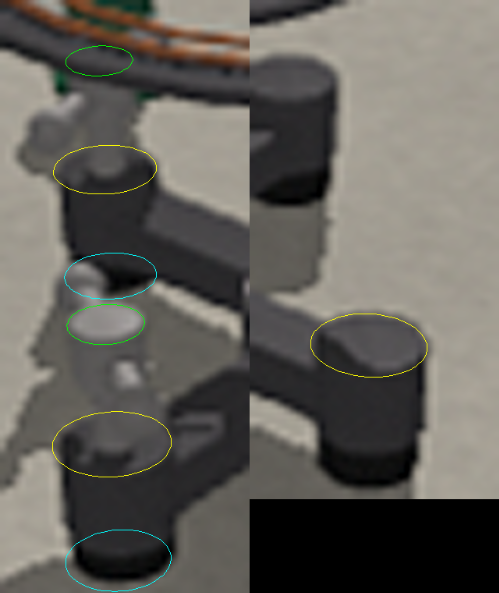

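Overlay fits (stand yaw about -8.6°, right screw at about (105,323), left at about (100,60) in this crop). The bars put the left screw at -0.41 or -0.91 turn and the right at -0.55 or -1.05. I plan to straddle each bar with the jaws at a slant and crank it, so first I'll approach the left screw.

```bash
cat >> h.py <<'E'
AX={'L':np.array([.4975,.171,0]),'R':np.array([.4665,-.038,0])}
def pose(s,az,tilt,r,z):
    """TCP at radius r from screw axis along azimuth az (deg), height z; tool comes in from az, 'tilt' deg below horizontal"""
    a,t=np.radians(az),np.radians(tilt); u=np.array([np.cos(a),np.sin(a),0])
    y=-u*np.cos(t)-np.array([0,0,np.sin(t)]); zz=np.array([-u[1],u[0],0])
    M=np.c_[np.cross(y,zz),y,zz]
    P=AX[s]+r*u; P=np.array([P[0],P[1],z]); return P,R.from_matrix(M)
def rows(targets,prev=None):
    o=ctrl.observe(); R0=rot(o['tool_rot']); P0=o['tool_pos']
    for P,Rt in targets:
        best=min((R0.inv()*Q for Q in (Rt,Rt*R.from_euler('y',np.pi))),key=lambda q:q.magnitude())
        print(np.round(R0.inv().apply(P-P0)*1000).astype(int).tolist(),np.round(best.as_rotvec(),2).tolist())
def where(s=None):
    o=ctrl.observe(); M=rot(o['tool_rot']).as_matrix(); y=M[:,1]
    print('t',round(o['time_s'],2),'P',o['tool_pos'].round(4),'az',np.degrees(np.arctan2(-y[1],-y[0])).round(1),'tilt',np.degrees(np.arcsin(-y[2])).round(1),'zz',M[:,2].round(2),'F',o['contact_force'].round(1),'gap',o['finger_gap'].round(2)); print('q',o['joints'].round(2))
E
python3 - <<'E'
from h import *
rows([pose('L',110,40,.13,.20)])
E
```

```text
[302, 22, -227] [-0.36, 0.77, -0.82]
```

```bash
python3 -m creep '[[50,[60,5,-45],[-0.05,0.11,-0.12]],[50,[110,8,-85],[-0.1,0.22,-0.23]],[50,[160,12,-120],[-0.15,0.33,-0.35]],[50,[210,16,-158],[-0.2,0.44,-0.47]],[50,[260,19,-195],[-0.26,0.55,-0.59]],[50,[302,22,-227],[-0.31,0.66,-0.7]],[50,[302,22,-227],[-0.36,0.77,-0.82]],[50,[302,22,-227],[-0.36,0.77,-0.82]],[50,[302,22,-227],[-0.36,0.77,-0.82]]]' 10; python3 - <<'E'
from h import *
where()
for az in (110,75,50): print(az); rows([pose('L',az,40,.13,.20)])
E
```

```text
time_s: 1.23
tool_pos: [0.4526, 0.2943, 0.2]
tool_rot: [-0.353, 0.697, -0.124, 0.611]
contact_force: [0.5, -0.5, -0.3]
finger_gap: 0.501Traceback (most recent call last):
  File "<stdin>", line 2, in <module>
  File "h.py", line 30, in where
    print('t',round(o['time_s'],2),'P',o['tool_pos'].round(4),'az',np.degrees(np.arctan2(-y[1],-y[0])).round(1),'tilt',np.degrees(np.arcsin(-y[2])).round(1),'zz',M[:,2].round(2),'F',o['contact_force'].round(1),'gap',o['finger_gap'].round(2)); print('q',o['joints'].round(2))
                                                                                                                                                                                                                        ^^^^^^^^^^^^^^^^^^^^^
AttributeError: 'float' object has no attribute 'round'
```

```bash
sed -i "s/o\['finger_gap'\].round(2)/round(o['finger_gap'],2)/" h.py; cat >> h.py <<'E'
def pose2(s,beta,rc,az,tilt=45,zt=.08,back=0,zb=.092):
    """pusher cross-section at bar height sits at radius rc, angle beta; 'back' m withdrawn along the tool"""
    P,Q=pose(s,az,tilt,0,zt); a=np.radians(az); b=np.radians(beta)
    P=P+rc*np.array([np.cos(b),np.sin(b),0])-(zb-zt)/np.tan(np.radians(tilt))*np.array([np.cos(a),np.sin(a),0])
    return P-back*Q.as_matrix()[:,1],Q
E
python3 - <<'E'
from h import *
where()
rows([pose2('L',120,.048,110,back=.08),pose2('L',120,.048,110)]+[pose2('L',b,.038,az) for b,az in ((108,108),(92,106),(76,103),(60,99),(44,95),(28,90),(15,86))])
E
```

```text
t 1.23 P [0.4526 0.2943 0.2   ] az 109.7 tilt 40.1 zz [ 0.94  0.34 -0.  ] F [ 0.5 -0.5 -0.3] gap 0.5
q [-1.28  0.57  0.37  1.76  0.51  1.4  -0.8 ]
[-23, 71, -8] [0.0, 0.0, 0.09]
[-30, 151, -8] [0.0, 0.0, 0.09]
[-24, 158, 2] [-0.02, 0.02, 0.09]
[-23, 159, 12] [-0.05, 0.05, 0.09]
[-20, 163, 20] [-0.09, 0.08, 0.09]
[-15, 168, 27] [-0.14, 0.13, 0.09]
[-10, 175, 32] [-0.19, 0.18, 0.09]
[-3, 182, 34] [-0.25, 0.24, 0.09]
[2, 188, 34] [-0.3, 0.28, 0.09]
```

```bash
python3 -m creep '[[0,[-23,40,-8],[0,0,0.09]],[0,[-23,71,-8],[0,0,0.09]],[0,[-26,100,-8],[0,0,0.09]],[0,[-28,125,-8],[0,0,0.09]],[0,[-30,151,-8],[0,0,0.09]],[0,[-30,151,-8],[0,0,0.09]]]' 10; python3 - <<'E'
from h import *
where(); im=ctrl.camera('top'); im2=ctrl.camera('side')
a=cv2.resize(im[200:325,170:345],None,fx=3,fy=3,interpolation=cv2.INTER_CUBIC); b=cv2.resize(im2[140:265,195:370],None,fx=3,fy=3,interpolation=cv2.INTER_CUBIC)
cv2.imwrite('pics/ins.png',np.vstack([a,b])[:,:,::-1][:,:,:][:750][:, :] if 0 else cv2.resize(np.vstack([a,b]),None,fx=.8,fy=.8)[:,:,::-1])
rows([pose2('L',b,.038,az) for b,az in ((108,108),(92,106),(76,103),(60,99),(44,95),(28,90),(15,86))])
E
```

```text
time_s: 1.98
tool_pos: [0.4771, 0.1994, 0.0802]
tool_rot: [-0.379, 0.691, -0.156, 0.595]
contact_force: [0.6, 1.1, 0.7]
finger_gap: 0.01
t 1.98 P [0.4771 0.1994 0.0802] az 109.5 tilt 45.2 zz [ 0.94  0.34 -0.  ] F [0.6 1.1 0.7] gap 0.01
q [-1.15  0.64  0.38  1.97  0.55  1.03 -0.85]
[7, 8, 9] [-0.02, 0.03, -0.01]
[8, 9, 19] [-0.05, 0.05, -0.01]
[11, 12, 28] [-0.08, 0.09, -0.01]
[16, 17, 35] [-0.13, 0.14, -0.01]
[22, 23, 40] [-0.18, 0.19, -0.01]
[29, 30, 42] [-0.24, 0.25, -0.01]
[35, 36, 41] [-0.29, 0.3, -0.01]
```

View pics/ins.png

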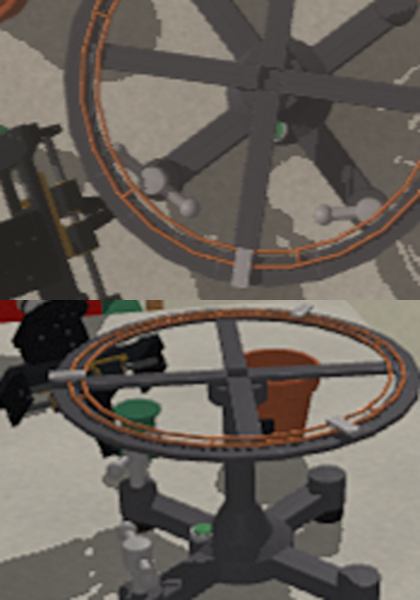

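The fingertip is under the rim at about (127,200) in the top crop, just outside the left bar's outer ball at (118,155). Nothing has moved. Pushing now.

```bash
python3 -m creep '[[0,[7,8,9],[-0.02,0.03,0]],[0,[8,9,19],[-0.05,0.05,0]],[0,[10,11,24],[-0.06,0.07,0]],[0,[11,12,28],[-0.08,0.09,0]],[0,[14,15,32],[-0.1,0.11,0]],[0,[16,17,35],[-0.13,0.14,0]],[0,[19,20,38],[-0.15,0.16,0]],[0,[22,23,40],[-0.18,0.19,0]],[0,[25,26,41],[-0.21,0.22,0]],[0,[29,30,42],[-0.24,0.25,0]],[0,[35,36,41],[-0.29,0.3,0]],[0,[35,36,41],[-0.29,0.3,0]]]'; python3 - <<'E'
from h import *
where(); im=ctrl.camera('top')
cv2.imwrite('pics/p1.png',cv2.resize(im[140:325,150:375],None,fx=3,fy=3,interpolation=cv2.INTER_CUBIC)[:,:,::-1])
E
```

```text
time_s: 3.58
tool_pos: [0.5357, 0.1683, 0.0802]
tool_rot: [-0.251, 0.64, -0.295, 0.663]
contact_force: [0.1, 2.3, -1.5]
finger_gap: 0.007
t 3.58 P [0.5357 0.1683 0.0802] az 86.3 tilt 45.4 zz [ 1.   -0.07  0.01] F [ 0.1  2.3 -1.5] gap 0.01
q [-0.97  0.76  0.43  1.72  0.33  1.23 -0.84]
```

View pics/p1.png

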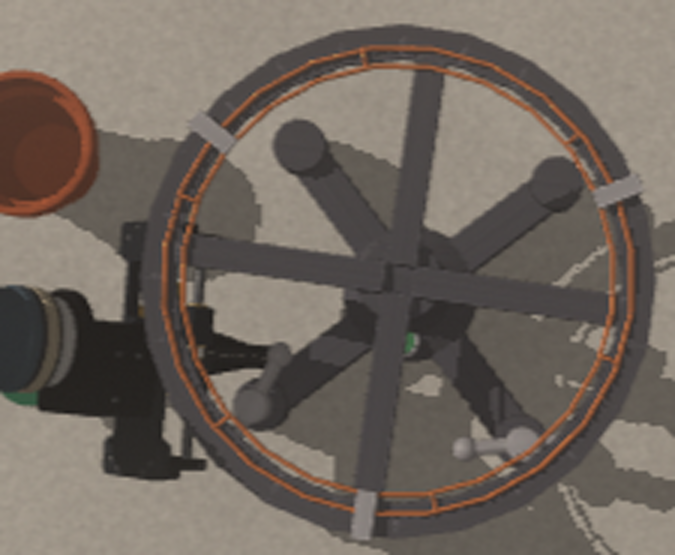

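Bar is now at about -24° (ball at (282,352), head at (258,405)), and the stand is unmoved. Next I'll withdraw and re-enter behind the other end.

```bash
python3 - <<'E'
from h import *
rows([pose2('L',15,.045,86,back=.1),pose2('L',60,.05,100,back=.1),pose2('L',120,.06,120,back=.1),pose2('L',212,.050,135,back=.1),pose2('L',212,.05,135)])
E
```

```text
[-3, -102, 5] [-0.0, -0.0, -0.01]
[-23, -122, -30] [0.17, -0.18, -0.01]
[-20, -120, -104] [0.41, -0.42, -0.0]
[43, -57, -122] [0.6, -0.61, -0.0]
[27, 26, -69] [0.6, -0.61, -0.0]
```

```bash
python3 -m creep '[[0,[-3,-50,5],[0,0,0]],[0,[-3,-102,5],[0,0,0]],[0,[-23,-122,-30],[0.17,-0.18,0]],[0,[-22,-121,-70],[0.3,-0.3,0]],[0,[-20,-120,-104],[0.41,-0.42,0]],[0,[12,-90,-115],[0.52,-0.53,0]],[0,[43,-57,-122],[0.6,-0.61,0]],[0,[43,-57,-122],[0.6,-0.61,0]],[0,[43,-57,-122],[0.6,-0.61,0]]]'; python3 - <<'E'
from h import *
where()
rows([pose2('L',212,.05,135)]+[pose2('L',b,.038,az) for b,az in ((200,133),(190,131),(180,128),(170,125),(160,122),(150,118),(140,115),(132,112))])
E
```

```text
time_s: 4.75
tool_pos: [0.415, 0.1867, 0.1514]
tool_rot: [-0.502, 0.706, 0.0, 0.5]
contact_force: [0.6, 0.5, -0.6]
finger_gap: 0.003
t 4.75 P [0.415  0.1867 0.1514] az 135.4 tilt 45.1 zz [0.71 0.71 0.  ] F [ 0.6  0.5 -0.6] gap 0.0
q [-1.32  0.32  0.35  2.27  0.85  0.95 -0.84]
[-1, 100, -2] [-0.0, -0.0, -0.0]
[-4, 97, 12] [-0.03, 0.02, -0.0]
[-8, 93, 15] [-0.05, 0.05, -0.0]
[-12, 89, 18] [-0.09, 0.09, -0.0]
[-15, 86, 23] [-0.13, 0.12, -0.0]
[-17, 84, 28] [-0.17, 0.16, -0.0]
[-19, 82, 34] [-0.21, 0.21, -0.0]
[-20, 81, 39] [-0.25, 0.25, -0.0]
[-20, 81, 44] [-0.29, 0.28, -0.0]
```

```bash
python3 -m creep '[[0,[0,50,-2],[0,0,0]],[0,[-1,80,-2],[0,0,0]],[0,[-1,100,-2],[0,0,0]],[0,[-4,97,12],[-0.03,0.02,0]],[0,[-8,93,15],[-0.05,0.05,0]],[0,[-12,89,18],[-0.09,0.09,0]],[0,[-15,86,23],[-0.13,0.12,0]],[0,[-17,84,28],[-0.17,0.16,0]],[0,[-19,82,34],[-0.21,0.21,0]],[0,[-20,81,39],[-0.25,0.25,0]],[0,[-20,81,44],[-0.29,0.28,0]],[0,[-20,81,44],[-0.29,0.28,0]]]'; python3 - <<'E'
from h import *
where(); im=ctrl.camera('top'); im2=ctrl.camera('side')
a=cv2.resize(im[200:325,190:345],None,fx=4,fy=4,interpolation=cv2.INTER_CUBIC)
cv2.imwrite('pics/p2.png',a[:,:,::-1])
rows([pose2('L',b,.038,az) for b,az in ((132,112),(128,111),(124,110),(120,110),(116,109))])
E
```

```text
time_s: 6.25
tool_pos: [0.4788, 0.1889, 0.0802]
tool_rot: [-0.391, 0.693, -0.141, 0.589]
contact_force: [0.0, 0.3, 0.0]
finger_gap: 0.01
t 6.25 P [0.4788 0.1889 0.0802] az 112.0 tilt 45.1 zz [ 0.93  0.38 -0.  ] F [0.  0.3 0. ] gap 0.01
q [-1.14  0.62  0.37  2.01  0.6   1.   -0.86]
[0, 0, -1] [0.0, 0.0, -0.0]
[-1, -1, 1] [-0.01, 0.02, -0.0]
[-1, -1, 4] [-0.02, 0.03, -0.0]
[-1, -1, 6] [-0.02, 0.03, -0.0]
[-2, -2, 9] [-0.04, 0.04, -0.0]
```

View pics/p2.png

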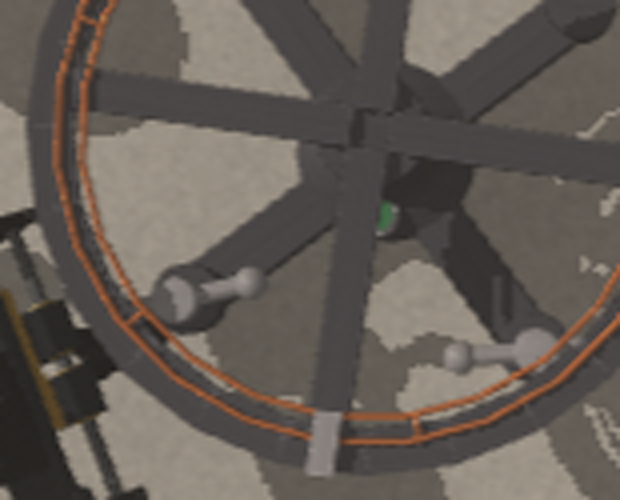

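Left bar now at about 106° (ball (250,280), head (183,300)), with a further 25° to go to 81.4°.

```bash
python3 - <<'E'
from h import *
rows([pose2('L',b,.038,az) for b,az in ((126,108),(120,102),(114,96),(108,90))])
E
```

```text
[-1, -1, 2] [-0.05, 0.05, -0.0]
[-1, -1, 4] [-0.12, 0.13, -0.0]
[-2, -2, 7] [-0.2, 0.2, -0.0]
[-2, -2, 10] [-0.27, 0.28, -0.0]
```

```bash
cat >> h.py <<'E'
def barang(s,lo,hi,z=.092):
    """azimuth of the ball (inner end) seen in the top view: bright neutral-grey patch on the 45 mm circle, and on the bar"""
    im=cv2.GaussianBlur(ctrl.camera('top'),(3,3),0).astype(np.float32); ph=np.arange(lo,hi,1.); sc=0
    for r,w in ((.045,1),(.041,1),(.049,1),(.030,.5),(.036,.5)):
        b=np.radians(ph); P=AX[s]+np.c_[r*np.cos(b),r*np.sin(b),0*b]; P[:,2]=z
        uv=proj('top',P).astype(np.float32)
        v=cv2.remap(im,uv[:,:1],uv[:,1:],cv2.INTER_LINEAR)[:,0]
        sc=sc+w*(v.mean(1)-4*(v.max(1)-v.min(1)))
    w=np.clip(sc-np.percentile(sc,75),0,None)
    pk=ph[sc.argmax()]; m=abs(ph-pk)<25
    print(s,'ball az peak',pk,'centroid',((w*ph)[m].sum()/w[m].sum()).round(1),'score',sc.max().round(),np.median(sc).round())
E
python3 - <<'E'
from h import *
barang('L',-140,20); barang('R',30,150)
E
python3 -m creep '[[0,[-1,-1,2],[-0.05,0.05,0]],[0,[-1,-1,4],[-0.12,0.13,0]],[0,[-2,-2,7],[-0.2,0.2,0]],[0,[-2,-2,10],[-0.27,0.28,0]],[0,[-2,-2,10],[-0.27,0.28,0]]]'
python3 - <<'E'
from h import *
where();barang('L',-140,20)
E
```

```text
L ball az peak -72.0 centroid -71.1 score 303.0 220.0
R ball az peak 92.0 centroid 92.0 score 318.0 183.0
time_s: 7.08
tool_pos: [0.4859, 0.195, 0.08]
tool_rot: [-0.271, 0.651, -0.272, 0.654]
contact_force: [0.1, -0.3, -0.1]
finger_gap: 0.009
t 7.08 P [0.4859 0.195  0.08  ] az 90.1 tilt 45.2 zz [ 1. -0.  0.] F [ 0.1 -0.3 -0.1] gap 0.01
q [-1.05  0.71  0.39  1.81  0.36  1.21 -0.91]
L ball az peak -98.0 centroid -98.1 score 278.0 195.0
```

The left bar now reads 82° (target 81.4°). Moving over the top to the right screw.

```bash
python3 - <<'E'
from h import *
Q=R.from_matrix(np.c_[[0,1,0],[0,0,-1],[-1,0,0]])
Pv=lambda x,y,z:(np.array([x,y,z]),Q)
rows([pose2('L',108,.045,90,back=.12),Pv(.46,.27,.34),Pv(.46,.0,.36),Pv(.46,-.22,.34),pose2('R',320,.05,275,back=.12)])
E
```

```text
[-5, -125, -2] [-0.0, -0.0, -0.0]
[130, -238, -25] [-0.0, -0.0, 0.78]
[336, -61, -24] [-0.0, -0.0, 0.78]
[477, 108, -24] [-0.0, -0.0, 0.78]
[299, 178, 26] [-0.0, -0.1, 1.57]
```

```bash
python3 -m creep '[[0,[-3,-62,-1],[0,0,0]],[0,[-5,-125,-2],[0,0,0]],[0,[40,-163,-10],[0,0,0.15]],[0,[85,-200,-18],[0,0,0.32]],[0,[130,-238,-25],[0,0,0.49]],[0,[180,-195,-25],[0,0,0.64]],[0,[225,-155,-25],[0,0,0.78]],[0,[270,-117,-24],[0,0,0.78]],[0,[315,-78,-24],[0,0,0.78]],[0,[360,-33,-24],[0,0,0.78]],[0,[405,22,-24],[0,0,0.78]],[0,[445,70,-24],[0,0,0.78]]]'
python3 - <<'E'
from h import *
where(); barang('L',-140,20); barang('R',30,150)
rows([(np.array([.46,-.22,.34]),R.from_matrix(np.c_[[0,1,0],[0,0,-1],[-1,0,0]])),pose2('R',320,.05,275,back=.12),pose2('R',320,.05,275)])
E
```

```text
time_s: 8.62
tool_pos: [0.4589, -0.1622, 0.3445]
tool_rot: [-0.501, 0.5, -0.498, 0.501]
contact_force: [1.2, 0.2, 0.1]
finger_gap: 0.01
t 8.62 P [ 0.4589 -0.1622  0.3445] az 141.2 tilt 89.7 zz [1. 0. 0.] F [1.2 0.2 0.1] gap 0.01
q [-0.48  0.05  0.78  1.82 -0.03  1.28  0.31]
L ball az peak -98.0 centroid -98.0 score 278.0 219.0
R ball az peak 91.0 centroid 91.3 score 319.0 178.0
[52, 5, 3] [-0.0, -0.01, 0.01]
[-27, 180, 53] [-0.04, -0.09, 0.79]
[-112, 264, 45] [-0.04, -0.09, 0.79]
```

```bash
python3 -m creep '[[0,[52,20,10],[0,-0.02,0.15]],[0,[90,60,25],[-0.01,-0.04,0.32]],[0,[80,110,40],[-0.02,-0.06,0.48]],[0,[40,150,53],[-0.03,-0.08,0.64]],[0,[10,170,53],[-0.04,-0.09,0.79]],[0,[-27,180,53],[-0.04,-0.09,0.79]],[0,[-27,180,53],[-0.04,-0.09,0.79]]]'
python3 - <<'E'
from h import *
where()
rows([pose2('R',320,.05,275)]+[pose2('R',b,.038,az) for b,az in ((310,273),(300,270),(290,267),(280,263),(270,259),(260,255),(250,251),(240,248))])
E
```

```text
time_s: 9.6
tool_pos: [0.5095, -0.1384, 0.163]
tool_rot: [0.663, -0.299, 0.643, -0.24]
contact_force: [-0.3, -0.9, -0.4]
finger_gap: 0.006
t 9.6 P [ 0.5095 -0.1384  0.163 ] az -84.6 tilt 44.8 zz [ 1.    0.09 -0.  ] F [-0.3 -0.9 -0.4] gap 0.01
q [ 0.09  0.65  0.64  1.78 -0.85  1.59  1.17]
[2, 116, 2] [0.0, -0.0, -0.0]
[-1, 119, -11] [0.03, 0.02, -0.0]
[2, 116, -16] [0.07, 0.06, -0.0]
[3, 115, -22] [0.1, 0.1, -0.0]
[4, 114, -28] [0.15, 0.15, -0.0]
[4, 114, -34] [0.2, 0.2, -0.0]
[4, 114, -39] [0.25, 0.24, -0.0]
[2, 116, -45] [0.3, 0.29, -0.0]
[0, 118, -50] [0.34, 0.33, -0.0]
```

```bash
python3 -m creep '[[0,[1,45,0],[0,0,0]],[0,[2,85,2],[0,0,0]],[0,[2,116,2],[0,0,0]],[0,[-1,119,-11],[0.03,0.02,0]],[0,[2,116,-16],[0.07,0.06,0]],[0,[3,115,-22],[0.1,0.1,0]],[0,[4,114,-28],[0.15,0.15,0]],[0,[4,114,-34],[0.2,0.2,0]],[0,[4,114,-39],[0.25,0.24,0]],[0,[2,116,-45],[0.3,0.29,0]],[0,[0,118,-50],[0.34,0.33,0]],[0,[0,118,-50],[0.34,0.33,0]]]'
python3 - <<'E'
from h import *
where(); barang('R',-20,150)
rows([pose2('R',b,.038,az) for b,az in ((230,244),(220,240),(210,236),(200,232),(190,229),(180,226),(170,224),(160,222),(150,220),(140,218))])
E
```

```text
time_s: 11.1
tool_pos: [0.4517, -0.0621, 0.0807]
tool_rot: [0.59, -0.138, 0.692, -0.392]
contact_force: [1.3, -1.8, -0.8]
finger_gap: 0.008
t 11.1 P [ 0.4517 -0.0621  0.0807] az -112.5 tilt 44.9 zz [ 0.93 -0.38  0.  ] F [ 1.3 -1.8 -0.8] gap 0.01
q [ 0.61  0.49 -0.08  2.22 -1.04  0.9   1.01]
R ball az peak 33.0 centroid 31.6 score 325.0 177.0
[-2, 3, -6] [0.04, 0.05, -0.0]
[-4, 4, -12] [0.09, 0.1, -0.0]
[-6, 7, -16] [0.14, 0.15, -0.0]
[-9, 10, -20] [0.19, 0.2, -0.0]
[-13, 14, -24] [0.23, 0.23, -0.0]
[-17, 18, -26] [0.27, 0.27, -0.0]
[-21, 22, -28] [0.29, 0.3, -0.0]
[-26, 26, -28] [0.32, 0.32, -0.0]
[-30, 31, -28] [0.34, 0.34, -0.0]
[-35, 35, -26] [0.37, 0.37, -0.0]
```

```bash
python3 - <<'E'
from h import *
rows([pose2('R',b,.038,247) for b in (230,220,210,200,190,180,170,160,150,140)])
E
```

```text
[-2, 3, -7] [0.01, 0.01, -0.0]
[-4, 5, -13] [0.01, 0.01, -0.0]
[-6, 7, -19] [0.01, 0.01, -0.0]
[-10, 10, -24] [0.01, 0.01, -0.0]
[-13, 14, -28] [0.01, 0.01, -0.0]
[-18, 18, -31] [0.01, 0.01, -0.0]
[-22, 23, -33] [0.01, 0.01, -0.0]
[-27, 27, -33] [0.01, 0.01, -0.0]
[-31, 32, -33] [0.01, 0.01, -0.0]
[-36, 36, -32] [0.01, 0.01, -0.0]
```

```bash
python3 -m creep '[[0,[-2,3,-7],[0,0,0]],[0,[-4,5,-13],[0,0,0]],[0,[-6,7,-19],[0,0,0]],[0,[-10,10,-24],[0,0,0]],[0,[-13,14,-28],[0,0,0]],[0,[-18,18,-31],[0,0,0]],[0,[-22,23,-33],[0,0,0]],[0,[-27,27,-33],[0,0,0]],[0,[-27,27,-33],[0,0,0]]]'
python3 - <<'E'
from h import *
where(); barang('R',-110,80)
rows([pose2('R',b,.038,247) for b in (150,140,130,120,110,105)])
E
```

```text
time_s: 12.28
tool_pos: [0.4349, -0.0127, 0.0805]
tool_rot: [0.59, -0.14, 0.693, -0.39]
contact_force: [-0.4, -2.0, -2.1]
finger_gap: 0.003
t 12.28 P [ 0.4349 -0.0127  0.0805] az -112.2 tilt 44.9 zz [ 0.93 -0.38  0.  ] F [-0.4 -2.  -2.1] gap 0.0
q [ 0.76  0.48 -0.37  2.3  -1.04  0.74  0.96]
R ball az peak 79.0 centroid 70.4 score 227.0 150.0
[-4, 5, 1] [0.01, 0.01, -0.0]
[-8, 9, 3] [0.01, 0.01, -0.0]
[-13, 13, 5] [0.01, 0.01, -0.0]
[-17, 17, 9] [0.01, 0.01, -0.0]
[-20, 21, 13] [0.01, 0.01, -0.0]
[-21, 22, 16] [0.01, 0.01, -0.0]
```

```bash
python3 -m creep '[[0,[-4,5,1],[0,0,0]],[0,[-8,9,3],[0,0,0]],[0,[-13,13,5],[0,0,0]],[0,[-15,15,7],[0,0,0]],[0,[-15,15,7],[0,0,0]]]'
python3 - <<'E'
from h import *
where(); barang('R',50,150)
rows([pose2('R',b,.038,247) for b in (125,120,115,110,105,100)])
im=ctrl.camera('top')
cv2.imwrite('pics/p3.png',cv2.resize(im[200:325,190:345],None,fx=4,fy=4,interpolation=cv2.INTER_CUBIC)[:,:,::-1])
E
```

```text
time_s: 12.95
tool_pos: [0.4492, 0.0053, 0.081]
tool_rot: [0.591, -0.14, 0.693, -0.389]
contact_force: [-0.8, -0.0, -0.3]
finger_gap: 0.004
t 12.95 P [0.4492 0.0053 0.081 ] az -112.0 tilt 44.7 zz [ 0.93 -0.37  0.  ] F [-0.8 -0.  -0.3] gap 0.0
q [ 0.78  0.49 -0.45  2.29 -1.04  0.69  0.91]
R ball az peak 86.0 centroid 84.9 score 314.0 151.0
[2, 0, 1] [0.01, 0.01, -0.0]
[0, 2, 3] [0.01, 0.01, -0.0]
[-2, 4, 5] [0.01, 0.01, -0.0]
[-4, 5, 7] [0.01, 0.01, -0.0]
[-5, 7, 10] [0.01, 0.01, -0.0]
[-7, 8, 13] [0.01, 0.01, -0.0]
```

View pics/p3.png

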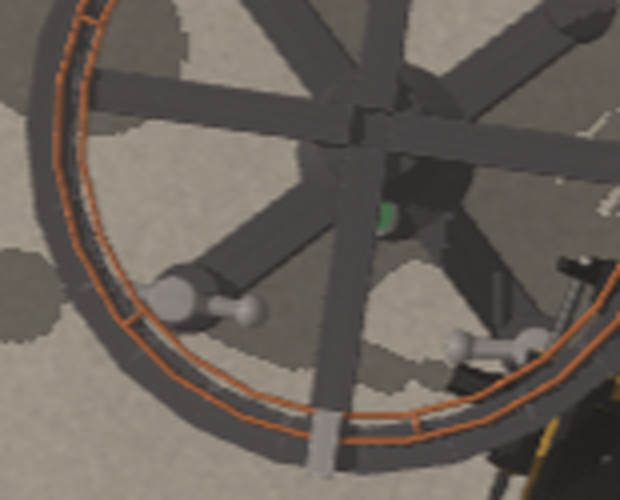

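Left ball is at (250,310) with head (178,296), so the bar lies along stand y within about 3°. The right ball is at (459,347) with head (530,347), about 9° short. One small nudge, then withdraw.

```bash
python3 -m creep '[[0,[0,2,3],[0,0,0]],[0,[-3,5,6],[0,0,0]],[0,[-3,5,6],[0,0,0]]]'
python3 - <<'E'
from h import *
where(); barang('R',50,150)
rows([pose2('R',140,.06,247),pose2('R',160,.07,247,back=.03),pose2('R',215,.06,247,back=.14)])
E
```

```text
time_s: 13.42
tool_pos: [0.4562, 0.0093, 0.0796]
tool_rot: [0.591, -0.14, 0.693, -0.388]
contact_force: [-1.7, -0.3, -0.1]
finger_gap: 0.005
t 13.43 P [0.4562 0.0093 0.0796] az -111.9 tilt 44.7 zz [ 0.93 -0.37 -0.  ] F [-1.7 -0.3 -0.1] gap 0.01
q [ 0.77  0.5  -0.47  2.28 -1.04  0.68  0.9 ]
R ball az peak 79.0 centroid 78.5 score 310.0 108.0
[6, -7, -30] [0.01, 0.01, -0.01]
[21, -52, -43] [0.01, 0.01, -0.01]
[54, -196, -7] [0.01, 0.01, -0.01]
```

```bash
cat >> h.py <<'E'
YAW=-.150; CW=np.array([.586,.051,0])
def rim(deg,z):
    a=np.radians(deg)+YAW; P=CW+.166*np.array([np.cos(a),np.sin(a),0]); P[2]=z
    return P,R.from_matrix(np.c_[[0,1,0],[0,0,-1],[-1,0,0]])
E
python3 - <<'E'
from h import *
print(rim(-150,0)[0],rim(150,0)[0],rim(30,0)[0],rim(-30,0)[0])
rows([pose2('R',118,.044,247),pose2('R',118,.044,247,back=.14),rim(-150,.34),rim(-150,.26)])
E
```

```text
[ 0.43145069 -0.00958474  0.        ] [0.45625742 0.15455126 0.        ] [0.74054931 0.11158474 0.        ] [ 0.71574258 -0.05255126  0.        ]
[-1, 0, -6] [0.01, 0.01, -0.01]
[-1, -140, -8] [0.01, 0.01, -0.01]
[-166, -202, -16] [-0.15, -0.36, -0.78]
[-109, -146, -16] [-0.15, -0.36, -0.78]
```

```bash
python3 -m creep '[[0,[-1,0,-6],[0,0,0]],[0,[-1,-50,-8],[0,0,0]],[0,[-1,-100,-8],[0,0,0]],[0,[-1,-150,-8],[0,0,0]],[0,[-40,-190,-8],[-0.02,-0.05,-0.1]],[0,[-85,-230,-10],[-0.05,-0.11,-0.25]],[0,[-130,-230,-12],[-0.08,-0.18,-0.4]],[0,[-166,-215,-16],[-0.11,-0.25,-0.55]],[0,[-166,-202,-16],[-0.14,-0.33,-0.7]],[0,[-166,-202,-16],[-0.15,-0.36,-0.78]],[0,[-166,-202,-16],[-0.15,-0.36,-0.78]]]'
python3 - <<'E'
from h import *
where(); barang('R',50,150); barang('L',-140,20)
rows([rim(-150,.27),rim(-150,.23)])
E
```

```text
time_s: 14.85
tool_pos: [0.4315, -0.0074, 0.3399]
tool_rot: [0.501, -0.5, 0.5, -0.499]
contact_force: [-0.6, 0.1, -0.6]
finger_gap: 0.006
t 14.85 P [ 0.4315 -0.0074  0.3399] az -99.4 tilt 89.9 zz [1. 0. 0.] F [-0.6  0.1 -0.6] gap 0.01
q [ 0.57 -0.   -0.63  1.87 -0.    1.27 -0.06]
R ball az peak 80.0 centroid 79.3 score 313.0 194.0
L ball az peak -97.0 centroid -97.4 score 280.0 217.0
[0, 70, 0] [0.0, -0.0, -0.0]
[0, 110, 0] [0.0, -0.0, -0.0]
```

```bash
python3 -m creep '[[0,[0,50,0],[0,0,0]],[0,[0,84,0],[0,0,0]],[0,[0,87,0],[0,0,0]],[0,[0,90,0],[0,0,0]],[0,[0,92,0],[0,0,0]],[0,[0,94,0],[0,0,0]],[0,[0,96,0],[0,0,0]],[0,[0,98,0],[0,0,0]],[0,[0,98,0],[0,0,0]]]'
```

```text
time_s: 16.08
tool_pos: [0.4311, -0.0099, 0.2414]
tool_rot: [0.499, -0.499, 0.502, -0.5]
contact_force: [0.6, -1.4, 0.1]
finger_gap: 0.004
```

```bash
python3 -m creep '[[0,[0,1,0],[0,0,0]],[0,[0,2,0],[0,0,0]],[0,[0,3,0],[0,0,0]],[0,[0,4,0],[0,0,0]],[0,[0,4,0],[0,0,0]]]'
```

```text
time_s: 16.7
tool_pos: [0.4311, -0.0099, 0.2373]
tool_rot: [0.499, -0.499, 0.502, -0.5]
contact_force: [0.8, 1.0, -0.2]
finger_gap: 0.005
```

```bash
python3 -m creep '[[0,[0,1,0],[0,0,0]],[0,[0,2,0],[0,0,0]],[0,[0,3,0],[0,0,0]],[0,[0,4,0],[0,0,0]],[0,[0,5,0],[0,0,0]],[0,[0,5,0],[0,0,0]]]'
```

```text
time_s: 17.45
tool_pos: [0.431, -0.0099, 0.2323]
tool_rot: [0.499, -0.499, 0.502, -0.5]
contact_force: [0.1, 0.1, 0.4]
finger_gap: 0.006
```

```bash
python3 -m creep '[[0,[0,1,0],[0,0,0]],[0,[0,2,0],[0,0,0]],[0,[0,3,0],[0,0,0]],[0,[0,4,0],[0,0,0]],[0,[0,4,0],[0,0,0]]]'; python3 - <<'E'
from h import *
im=ctrl.camera('side'); top=ctrl.camera('top')
a=cv2.resize(im[130:230,205:380],None,fx=3.4,fy=3.4,interpolation=cv2.INTER_CUBIC); b=cv2.resize(top[230:325,190:365],None,fx=3.4,fy=3.4,interpolation=cv2.INTER_CUBIC)
cv2.imwrite('pics/t1.png',np.vstack([a,b])[:600,:,::-1])
print(proj('side',ctrl.observe()['tool_pos']),proj('top',ctrl.observe()['tool_pos']))
E
```

```text
time_s: 18.08
tool_pos: [0.431, -0.0099, 0.229]
tool_rot: [0.499, -0.499, 0.502, -0.5]
contact_force: [-2.2, -0.4, 6.6]
finger_gap: 0.005
[[231.37436478 187.97677839]] [[312.82162515 306.72739276]]
```

Front-right rim contact at z = 0.229 m. Next is front-left.

```bash
python3 -m creep '[[0,[0,-30,0],[0,0,0]],[0,[-60,-30,9],[0,0,0]],[0,[-115,-30,17],[0,0,0]],[0,[-164,-30,25],[0,0,0]],[0,[-164,-20,25],[0,0,0]],[0,[-164,-6,25],[0,0,0]],[0,[-164,-3,25],[0,0,0]],[0,[-164,-2,25],[0,0,0]],[0,[-164,-1,25],[0,0,0]],[0,[-164,-1,25],[0,0,0]]]'; python3 -m creep '[[0,[0,1,0],[0,0,0]],[0,[0,1,0],[0,0,0]]]'
```

```text
time_s: 19.42
tool_pos: [0.4568, 0.1538, 0.2305]
tool_rot: [0.499, -0.499, 0.502, -0.501]
contact_force: [-0.8, -0.5, -0.3]
finger_gap: 0.006
time_s: 19.68
tool_pos: [0.4568, 0.1538, 0.2295]
tool_rot: [0.499, -0.499, 0.502, -0.501]
contact_force: [0.8, 0.7, 0.5]
finger_gap: 0.003
```

```bash
python3 -m creep '[[0,[0,1,0],[0,0,0]],[0,[0,1,0],[0,0,0]]]'
```

```text
time_s: 19.92
tool_pos: [0.4569, 0.1539, 0.229]
tool_rot: [0.499, -0.499, 0.501, -0.501]
contact_force: [-1.8, -0.5, 5.5]
finger_gap: 0.004
```

```bash
python3 -m creep '[[0,[0,-40,0],[0,0,0]],[0,[8,-40,55],[0,0,0]],[0,[17,-40,115],[0,0,0]],[0,[25,-40,172],[0,0,0]],[0,[34,-40,228],[0,0,0]],[0,[42,-40,284],[0,0,0]],[0,[42,-30,284],[0,0,0]],[0,[42,-10,284],[0,0,0]],[0,[42,-6,284],[0,0,0]],[0,[42,-4,284],[0,0,0]],[0,[42,-3,284],[0,0,0]],[0,[42,-3,284],[0,0,0]]]'; python3 -m creep '[[0,[0,1,0],[0,0,0]],[0,[0,1,0],[0,0,0]]]'
```

```text
time_s: 21.42
tool_pos: [0.7408, 0.1107, 0.2327]
tool_rot: [0.5, -0.498, 0.501, -0.501]
contact_force: [-0.6, 0.8, -0.4]
finger_gap: 0.003
time_s: 21.68
tool_pos: [0.7409, 0.1108, 0.2321]
tool_rot: [0.5, -0.498, 0.501, -0.501]
contact_force: [-0.2, 1.4, 0.9]
finger_gap: 0.004
```

```bash
python3 -m creep '[[0,[0,1,0],[0,0,0]],[0,[0,1,0],[0,0,0]]]'; python3 -m creep '[[0,[0,-25,0],[0,0,0]],[0,[60,-25,-9],[0,0,0]],[0,[110,-25,-17],[0,0,0]],[0,[164,-25,-25],[0,0,0]],[0,[164,-10,-25],[0,0,0]],[0,[164,-2,-25],[0,0,0]],[0,[164,-1,-25],[0,0,0]],[0,[164,-1,-25],[0,0,0]]]'; python3 -m creep '[[0,[0,1,0],[0,0,0]],[0,[0,1,0],[0,0,0]]]'
```

```text
time_s: 21.92
tool_pos: [0.7409, 0.1108, 0.232]
tool_rot: [-0.5, 0.498, -0.501, 0.501]
contact_force: [-2.5, -0.5, 5.9]
finger_gap: 0.006
time_s: 22.92
tool_pos: [0.7152, -0.0508, 0.2325]
tool_rot: [0.501, -0.499, 0.501, -0.5]
contact_force: [0.7, 0.1, -0.2]
finger_gap: 0.003
time_s: 23.18
tool_pos: [0.7155, -0.0502, 0.232]
tool_rot: [0.501, -0.499, 0.5, -0.5]
contact_force: [0.5, -0.7, 1.5]
finger_gap: 0.006
```

Front rim reads 0.229 on both sides and rear rim 0.232, a forward lean of about 0.010 rad. That matches both screws sitting half a turn short, so each gets another half turn, right one first.

```bash
python3 -m creep '[[0,[0,-50,0],[0,0,0]],[0,[15,-90,-35],[0,0,0]],[0,[40,-112,-85],[0,0,0]],[0,[65,-112,-140],[0,0,0]],[0,[90,-112,-195],[0,0,0]],[0,[112,-112,-246],[0,0,0]],[0,[165,-90,-246],[0,0,0.15]],[0,[190,-50,-230],[0,0,0.32]],[0,[190,-20,-215],[0,0,0.5]],[0,[190,10,-205],[0,0,0.65]],[0,[190,20,-205],[0,0,0.78]],[0,[190,20,-205],[0,0,0.78]]]'
python3 - <<'E'
from h import *
where(); barang('R',50,150); barang('L',-140,20)
rows([pose2('R',312,.05,275,back=.12),pose2('R',312,.05,275)]+[pose2('R',b,.038,az) for b,az in ((302,273),(293,270),(284,267),(274,263),(265,259),(256,255),(248,251),(240,248))])
E
```

```text
time_s: 24.68
tool_pos: [0.5091, -0.2419, 0.2075]
tool_rot: [0.652, -0.269, 0.655, -0.272]
contact_force: [-0.9, -0.2, -0.7]
finger_gap: 0.008
t 24.68 P [ 0.5091 -0.2419  0.2075] az -90.1 tilt 45.0 zz [ 1. -0. -0.] F [-0.9 -0.2 -0.7] gap 0.01
q [ 1.11  0.68 -0.67  1.57 -0.28  1.41  0.58]
R ball az peak 79.0 centroid 78.8 score 301.0 210.0
L ball az peak -96.0 centroid -97.4 score 276.0 211.0
[-32, 98, -5] [-0.06, -0.06, 0.0]
[-32, 218, -13] [-0.06, -0.06, 0.0]
[-36, 221, -25] [-0.04, -0.03, 0.0]
[-34, 219, -30] [-0.0, 0.0, 0.0]
[-32, 218, -35] [0.03, 0.04, 0.0]
[-32, 217, -41] [0.08, 0.09, 0.0]
[-32, 217, -46] [0.13, 0.14, 0.0]
[-32, 217, -51] [0.18, 0.19, 0.0]
[-33, 218, -55] [0.23, 0.24, 0.0]
[-35, 220, -59] [0.27, 0.27, 0.0]
```

```bash
python3 -m creep '[[0,[-32,50,-5],[-0.06,-0.06,0]],[0,[-32,98,-5],[-0.06,-0.06,0]],[0,[-32,140,-8],[-0.06,-0.06,0]],[0,[-32,180,-11],[-0.06,-0.06,0]],[0,[-32,218,-13],[-0.06,-0.06,0]],[0,[-36,221,-25],[-0.04,-0.03,0]],[0,[-33,219,-32],[0.01,0.02,0]],[0,[-32,217,-38],[0.06,0.06,0]],[0,[-32,217,-46],[0.13,0.14,0]],[0,[-32,217,-51],[0.18,0.19,0]],[0,[-35,220,-59],[0.27,0.27,0]],[0,[-35,220,-59],[0.27,0.27,0]]]'
python3 - <<'E'
from h import *
where(); barang('R',-20,110)
rows([pose2('R',b,.038,247) for b in (230,220,210,200,190,180,170,160,150,140,130)])
E
```

```text
time_s: 26.28
tool_pos: [0.4529, -0.0603, 0.0813]
tool_rot: [0.592, -0.144, 0.689, -0.394]
contact_force: [-0.1, -2.7, -2.3]
finger_gap: 0.004
t 26.27 P [ 0.4529 -0.0603  0.0813] az -112.5 tilt 45.4 zz [ 0.93 -0.37  0.01] F [-0.1 -2.7 -2.3] gap 0.0
q [ 1.17  0.63 -0.81  2.19 -0.6   0.63  0.59]
R ball az peak 29.0 centroid 28.0 score 326.0 209.0
[0, 2, -8] [0.01, 0.02, 0.01]
[-2, 4, -14] [0.01, 0.02, 0.01]
[-5, 6, -19] [0.01, 0.02, 0.01]
[-8, 9, -24] [0.01, 0.02, 0.01]
[-12, 13, -28] [0.01, 0.02, 0.01]
[-16, 17, -31] [0.01, 0.02, 0.01]
[-21, 22, -33] [0.01, 0.02, 0.01]
[-25, 26, -34] [0.01, 0.02, 0.01]
[-30, 31, -33] [0.01, 0.02, 0.01]
[-35, 35, -32] [0.01, 0.02, 0.01]
[-39, 40, -29] [0.01, 0.02, 0.01]
```

```bash
python3 -m creep '[[0,[0,2,-8],[0,0,0]],[0,[-2,4,-14],[0,0,0]],[0,[-5,6,-19],[0,0,0]],[0,[-8,9,-24],[0,0,0]],[0,[-12,13,-28],[0,0,0]],[0,[-16,17,-31],[0,0,0]],[0,[-21,22,-33],[0,0,0]],[0,[-25,26,-34],[0,0,0]],[0,[-30,31,-33],[0,0,0]],[0,[-35,35,-32],[0,0,0]],[0,[-39,40,-29],[0,0,0]],[0,[-40,41,-28],[0,0,0]]]'
python3 - <<'E'
from h import *
where(); barang('R',50,150)
rows([(np.array([.4562,.0093,.08]),pose('R',248,45,0,0)[1]),(np.array([.458,.0098,.08]),pose('R',248,45,0,0)[1])])
E
```

```text
time_s: 27.82
tool_pos: [0.4482, 0.0042, 0.0801]
tool_rot: [0.592, -0.144, 0.689, -0.392]
contact_force: [-1.6, -1.4, -0.5]
finger_gap: 0.004
t 27.82 P [0.4482 0.0042 0.0801] az -112.2 tilt 45.3 zz [ 0.93 -0.37  0.01] F [-1.6 -1.4 -0.5] gap 0.0
q [ 1.12  0.63 -0.89  2.27 -0.68  0.5   0.58]
R ball az peak 86.0 centroid 86.0 score 316.0 153.0
[-5, 5, 6] [-0.0, 0.01, 0.0]
[-6, 6, 8] [-0.0, 0.01, 0.0]
```

```bash
python3 -m creep '[[0,[-3,3,4],[0,0,0]],[0,[-6,6,8],[0,0,0]],[0,[-6,6,8],[0,0,0]]]'
python3 - <<'E'
from h import *
where(); barang('R',50,150)
Q=R.from_matrix(np.c_[[0,1,0],[0,0,-1],[-1,0,0]])
o=ctrl.observe(); y=rot(o['tool_rot']).as_matrix()[:,1]
rows([(o['tool_pos']-.15*y,rot(o['tool_rot'])),(np.array([.431,-.01,.30]),Q),(np.array([.431,-.01,.236]),Q)])
E
```

```text
time_s: 28.25
tool_pos: [0.4581, 0.0115, 0.0807]
tool_rot: [0.593, -0.145, 0.69, -0.39]
contact_force: [-1.4, 1.8, 0.8]
finger_gap: 0.009
t 28.25 P [0.4581 0.0115 0.0807] az -111.9 tilt 45.2 zz [ 0.93 -0.37  0.01] F [-1.4  1.8  0.8] gap 0.01
q [ 1.09  0.63 -0.89  2.26 -0.68  0.5   0.57]
R ball az peak 77.0 centroid 76.4 score 310.0 108.0
[0, -150, 0] [0.0, 0.0, 0.0]
[-134, -177, -16] [-0.15, -0.35, -0.77]
[-89, -131, -16] [-0.15, -0.35, -0.77]
```

```bash
python3 -m creep '[[0,[-1,-50,-8],[0,0,0]],[0,[-1,-100,-8],[0,0,0]],[0,[-1,-150,-8],[0,0,0]],[0,[-40,-190,-8],[-0.02,-0.05,-0.1]],[0,[-85,-230,-10],[-0.05,-0.11,-0.25]],[0,[-130,-230,-12],[-0.08,-0.18,-0.4]],[0,[-166,-215,-16],[-0.11,-0.25,-0.55]],[0,[-166,-202,-16],[-0.14,-0.33,-0.7]],[0,[-166,-202,-16],[-0.15,-0.35,-0.77]],[0,[-166,-202,-16],[-0.15,-0.35,-0.77]]]'
python3 - <<'E'
from h import *
where()
Q=R.from_matrix(np.c_[[0,1,0],[0,0,-1],[-1,0,0]])
rows([(np.array([.46,.12,.345]),Q),(np.array([.45,.27,.34]),Q),pose2('L',155,.052,112,back=.12),pose2('L',155,.052,112)])
E
```

```text
time_s: 29.55
tool_pos: [0.4327, -0.003, 0.3411]
tool_rot: [0.502, -0.499, 0.5, -0.5]
contact_force: [-0.4, -0.7, 0.4]
finger_gap: 0.007
t 29.55 P [ 0.4327 -0.003   0.3411] az -143.1 tilt 89.8 zz [1. 0. 0.] F [-0.4 -0.7  0.4] gap 0.01
q [ 1.07  0.03 -1.15  1.85  0.03  1.27 -0.09]
[-123, -3, 27] [-0.0, 0.0, -0.0]
[-273, 2, 18] [-0.0, 0.0, -0.0]
[-263, 177, -10] [0.15, -0.36, -0.78]
[-184, 262, 21] [0.15, -0.36, -0.78]
```

```bash
python3 -m creep '[[0,[-60,-3,13],[0,0,0]],[0,[-120,-3,27],[0,0,0]],[0,[-180,-2,25],[0,0,0]],[0,[-235,0,20],[0,0,0]],[0,[-285,2,15],[0,0,0]],[0,[-310,2,0],[0,0,0]],[0,[-310,2,0],[0,0,0]]]'
python3 - <<'E'
from h import *
where()
rows([pose2('L',155,.052,112,back=.12),pose2('L',155,.052,112)])
E
```

```text
time_s: 30.42
tool_pos: [0.4312, 0.3083, 0.3397]
tool_rot: [0.502, -0.5, 0.5, -0.498]
contact_force: [-0.8, -1.3, 0.8]
finger_gap: 0.006
t 30.43 P [0.4312 0.3083 0.3397] az -111.8 tilt 89.8 zz [1. 0. 0.] F [-0.8 -1.3  0.8] gap 0.01
q [ 0.24  0.35 -1.2   1.67  0.33  1.35 -1.01]
[48, 175, -9] [0.15, -0.36, -0.78]
[128, 259, 23] [0.15, -0.36, -0.78]
```

```bash
python3 -m creep '[[0,[0,40,-5],[0.03,-0.06,-0.13]],[0,[-20,80,-9],[0.06,-0.12,-0.27]],[0,[-20,115,-9],[0.09,-0.19,-0.41]],[0,[0,145,-9],[0.11,-0.26,-0.55]],[0,[25,165,-9],[0.13,-0.32,-0.68]],[0,[48,175,-9],[0.15,-0.36,-0.78]],[0,[48,175,-9],[0.15,-0.36,-0.78]],[0,[48,175,-9],[0.15,-0.36,-0.78]]]'
python3 - <<'E'
from h import *
where(); barang('L',-140,20)
rows([pose2('L',155,.052,112)]+[pose2('L',b,.038,az) for b,az in ((140,111),(125,110),(108,108),(92,106),(76,103),(60,99),(44,95),(28,90),(15,86))])
E
```

```text
time_s: 31.42
tool_pos: [0.4238, 0.2607, 0.1651]
tool_rot: [-0.39, 0.691, -0.142, 0.591]
contact_force: [0.2, 0.1, 0.8]
finger_gap: 0.005
t 31.43 P [0.4238 0.2607 0.1651] az 112.0 tilt 45.0 zz [0.93 0.37 0.  ] F [0.2 0.1 0.8] gap 0.01
q [-0.38  0.66 -0.88  1.87  0.91  1.66 -1.26]
L ball az peak -98.0 centroid -96.6 score 285.0 216.0
[0, 121, -1] [-0.0, -0.01, -0.0]
[3, 124, 16] [-0.01, 0.01, -0.0]
[0, 121, 25] [-0.03, 0.02, -0.0]
[0, 121, 36] [-0.05, 0.04, -0.0]
[1, 122, 46] [-0.08, 0.07, -0.0]
[5, 126, 55] [-0.11, 0.11, -0.0]
[10, 131, 62] [-0.16, 0.15, -0.0]
[16, 137, 66] [-0.21, 0.2, -0.0]
[23, 144, 68] [-0.27, 0.27, -0.0]
[29, 150, 67] [-0.32, 0.32, -0.0]
```

```bash
python3 -m creep '[[0,[0,50,0],[0,0,0]],[0,[0,90,0],[0,0,0]],[0,[0,121,-1],[0,0,0]],[0,[3,124,16],[-0.01,0.01,0]],[0,[0,121,25],[-0.03,0.02,0]],[0,[0,121,36],[-0.05,0.04,0]],[0,[1,122,46],[-0.08,0.07,0]],[0,[5,126,55],[-0.11,0.11,0]],[0,[10,131,62],[-0.16,0.15,0]],[0,[16,137,66],[-0.21,0.2,0]],[0,[23,144,68],[-0.27,0.27,0]],[0,[29,150,67],[-0.32,0.32,0]]]'
python3 - <<'E'
from h import *
where(); barang('L',-140,20)
rows([pose2('L',15,.038,86)]+[pose2('L',15,.045,86,back=.1),pose2('L',60,.05,100,back=.1),pose2('L',120,.06,120,back=.1),pose2('L',212,.050,135,back=.1),pose2('L',212,.05,135)])
E
```

```text
time_s: 32.98
tool_pos: [0.5338, 0.1702, 0.0798]
tool_rot: [-0.249, 0.64, -0.297, 0.664]
contact_force: [-1.8, 4.5, -3.6]
finger_gap: 0.005
t 32.98 P [0.5338 0.1702 0.0798] az 85.9 tilt 45.4 zz [ 1.   -0.08  0.  ] F [-1.8  4.5 -3.6] gap 0.0
q [-0.22  0.84 -0.7   1.67  0.88  1.64 -1.35]
L ball az peak -140.0 centroid -135.9 score 244.0 165.0
[-1, 0, -3] [0.0, -0.01, -0.01]
[-3, -102, 4] [0.0, -0.01, -0.01]
[-23, -122, -31] [0.17, -0.19, -0.0]
[-19, -119, -105] [0.42, -0.43, -0.0]
[45, -56, -123] [0.61, -0.62, -0.0]
[27, 26, -69] [0.61, -0.62, -0.0]
```

```bash
python3 - <<'E'
from h import *
barang('L',-60,60); barang('L',-135,-30)
im=ctrl.camera('top')
cv2.imwrite('pics/p4.png',cv2.resize(im[200:325,190:345],None,fx=4,fy=4,interpolation=cv2.INTER_CUBIC)[:,:,::-1])
E
```

```text
L ball az peak -25.0 centroid -24.3 score 225.0 124.0
L ball az peak -135.0 centroid -132.0 score 233.0 168.0
```

View pics/p4.png

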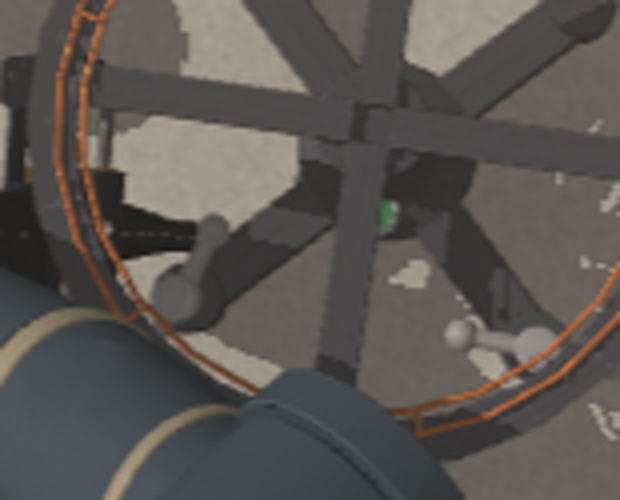

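The left bar is at -24° as planned (ball (212,230), head (178,298)). The right bar is parallel to the line of the heads (ball (460,333), head (533,345)), and the arm is well above the wheel. Re-entering behind the other end.

```bash
python3 -m creep '[[0,[-3,-50,5],[0,0,0]],[0,[-3,-102,5],[0,0,0]],[0,[-23,-122,-30],[0.17,-0.18,0]],[0,[-22,-121,-70],[0.3,-0.3,0]],[0,[-20,-120,-104],[0.41,-0.42,0]],[0,[12,-90,-115],[0.52,-0.53,0]],[0,[45,-56,-122],[0.6,-0.61,0]],[0,[45,-56,-123],[0.61,-0.62,0]],[0,[45,-56,-123],[0.61,-0.62,0]]]'; python3 - <<'E'
from h import *
where()
rows([pose2('L',212,.05,135)]+[pose2('L',b,.038,az) for b,az in ((200,133),(190,131),(180,128),(170,125),(160,122),(150,118),(140,115),(132,112))])
E
```

```text
time_s: 34.3
tool_pos: [0.4129, 0.1853, 0.1524]
tool_rot: [-0.503, 0.706, 0.005, 0.498]
contact_force: [-0.2, 0.5, -0.8]
finger_gap: 0.001
t 34.3 P [0.4129 0.1853 0.1524] az 135.9 tilt 44.9 zz [0.7  0.72 0.  ] F [-0.2  0.5 -0.8] gap 0.0
q [-0.22  0.49 -0.98  2.22  1.13  1.4  -1.1 ]
[-1, 101, 0] [-0.01, 0.01, 0.0]
[-5, 98, 14] [-0.04, 0.03, 0.0]
[-9, 94, 17] [-0.06, 0.06, 0.0]
[-12, 90, 20] [-0.1, 0.09, 0.0]
[-15, 87, 25] [-0.13, 0.13, 0.0]
[-18, 85, 30] [-0.17, 0.17, 0.0]
[-20, 83, 36] [-0.22, 0.22, 0.0]
[-20, 82, 42] [-0.26, 0.25, 0.0]
[-21, 82, 46] [-0.3, 0.29, 0.0]
```

```bash
python3 -m creep '[[0,[0,50,0],[0,0,0]],[0,[-1,80,0],[0,0,0]],[0,[-1,101,0],[0,0,0]],[0,[-5,98,14],[-0.04,0.03,0]],[0,[-9,94,17],[-0.06,0.06,0]],[0,[-12,90,20],[-0.1,0.09,0]],[0,[-15,87,25],[-0.13,0.13,0]],[0,[-18,85,30],[-0.17,0.17,0]],[0,[-20,83,36],[-0.22,0.22,0]],[0,[-20,82,42],[-0.26,0.25,0]],[0,[-21,82,46],[-0.3,0.29,0]],[0,[-21,82,46],[-0.3,0.29,0]]]'; python3 - <<'E'
from h import *
where(); barang('L',-120,-20)
rows([pose2('L',b,.038,az) for b,az in ((126,108),(120,102),(114,96),(109,91))])
E
```

```text
time_s: 35.8
tool_pos: [0.4768, 0.1891, 0.0797]
tool_rot: [-0.388, 0.693, -0.142, 0.59]
contact_force: [-0.1, -0.4, 0.0]
finger_gap: 0.009
t 35.8 P [0.4768 0.1891 0.0797] az 111.7 tilt 44.9 zz [ 0.93  0.37 -0.  ] F [-0.1 -0.4  0. ] gap 0.01
q [-0.28  0.75 -0.8   1.95  1.07  1.52 -1.28]
L ball az peak -67.0 centroid -67.7 score 337.0 222.0
[0, -1, 3] [-0.05, 0.05, 0.0]
[-1, -1, 5] [-0.12, 0.12, 0.0]
[-1, -2, 8] [-0.19, 0.2, 0.0]
[-1, -2, 11] [-0.26, 0.26, 0.0]
```

```bash
python3 -m creep '[[0,[0,-1,3],[-0.05,0.05,0]],[0,[-1,-1,5],[-0.12,0.12,0]],[0,[-1,-2,8],[-0.19,0.2,0]],[0,[-1,-2,11],[-0.26,0.26,0]],[0,[-1,-2,11],[-0.26,0.26,0]]]'
python3 - <<'E'
from h import *
where();barang('L',-140,-20)
E
```

```text
time_s: 36.48
tool_pos: [0.4864, 0.1952, 0.0801]
tool_rot: [-0.275, 0.655, -0.266, 0.651]
contact_force: [0.2, 0.3, -0.7]
finger_gap: 0.003
t 36.48 P [0.4864 0.1952 0.0801] az 90.7 tilt 45.0 zz [ 1.    0.01 -0.  ] F [ 0.2  0.3 -0.7] gap 0.0
q [-0.27  0.82 -0.74  1.76  0.88  1.62 -1.39]
L ball az peak -96.0 centroid -96.4 score 308.0 174.0
```

Left bar reads -96.4°, on target. Withdrawing and re-measuring the rim height at the front.

```bash
python3 -m creep '[[0,[-3,-62,-1],[0,0,0]],[0,[-5,-125,-2],[0,0,0]],[0,[40,-163,-10],[0,0,0.15]],[0,[85,-200,-18],[0,0,0.32]],[0,[130,-238,-25],[0,0,0.49]],[0,[150,-215,-28],[0,0,0.64]],[0,[170,-195,-30],[0,0,0.78]],[0,[170,-195,-30],[0,0,0.78]],[0,[170,-195,-30],[0,0,0.78]]]'; python3 - <<'E'
from h import *
where();rows([rim(150,.29),rim(150,.234)])
E
```

```text
time_s: 37.65
tool_pos: [0.4552, 0.2118, 0.338]
tool_rot: [-0.501, 0.506, -0.494, 0.498]
contact_force: [-0.4, 0.7, -0.4]
finger_gap: 0.008
t 37.65 P [0.4552 0.2118 0.338 ] az 85.3 tilt 89.5 zz [ 1.    0.01 -0.  ] F [-0.4  0.7 -0.4] gap 0.01
q [ 0.43  0.25 -1.14  1.72  0.24  1.32 -0.74]
[57, 48, 0] [0.0, 0.01, 0.01]
[56, 104, 0] [0.0, 0.01, 0.01]
```

```bash
python3 -m creep '[[0,[57,48,0],[0,0,0.01]],[0,[57,85,0],[0,0,0.01]],[0,[57,98,0],[0,0,0.01]],[0,[57,103,0],[0,0,0.01]],[0,[57,105,0],[0,0,0.01]],[0,[57,105,0],[0,0,0.01]]]'; python3 -m creep '[[0,[0,1,0],[0,0,0]],[0,[0,1,0],[0,0,0]]]'
```

```text
time_s: 38.4
tool_pos: [0.4564, 0.1553, 0.2345]
tool_rot: [0.505, -0.503, 0.496, -0.496]
contact_force: [0.3, 0.9, -0.5]
finger_gap: 0.009
time_s: 38.65
tool_pos: [0.4566, 0.1555, 0.2339]
tool_rot: [0.505, -0.503, 0.496, -0.496]
contact_force: [0.3, 0.0, 0.8]
finger_gap: 0.005
```

```bash
python3 -m creep '[[0,[0,1,0],[0,0,0]],[0,[0,1,0],[0,0,0]]]'; python3 -m creep '[[0,[0,1,0],[0,0,0]],[0,[0,1,0],[0,0,0]]]'
```

```text
time_s: 38.9
tool_pos: [0.4566, 0.1554, 0.2329]
tool_rot: [0.505, -0.503, 0.496, -0.496]
contact_force: [0.3, 0.4, -0.5]
finger_gap: 0.007
time_s: 39.15
tool_pos: [0.4566, 0.1553, 0.2318]
tool_rot: [0.505, -0.503, 0.496, -0.496]
contact_force: [-1.0, -0.3, -0.3]
finger_gap: 0.01
```

```bash
python3 -m creep '[[0,[0,1,0],[0,0,0]],[0,[0,1,0],[0,0,0]]]'
```

```text
time_s: 39.4
tool_pos: [0.4566, 0.1553, 0.2313]
tool_rot: [0.505, -0.503, 0.496, -0.496]
contact_force: [-1.8, -1.4, 4.9]
finger_gap: 0.008
```

```bash
python3 -m creep '[[0,[0,-30,0],[0,0,0]],[0,[60,-30,-9],[0,0,0]],[0,[115,-30,-17],[0,0,0]],[0,[165,-30,-25],[0,0,0]],[0,[165,-15,-25],[0,0,0]],[0,[165,-5,-25],[0,0,0]],[0,[165,-2,-25],[0,0,0]],[0,[165,-1,-25],[0,0,0]],[0,[165,-1,-25],[0,0,0]]]'; python3 -m creep '[[0,[0,1,0],[0,0,0]],[0,[0,1,0],[0,0,0]]]'
```

```text
time_s: 40.52
tool_pos: [0.4346, -0.0091, 0.2322]
tool_rot: [0.506, -0.504, 0.495, -0.496]
contact_force: [-1.1, -0.0, -0.0]
finger_gap: 0.009
time_s: 40.78
tool_pos: [0.4348, -0.0089, 0.2314]
tool_rot: [0.506, -0.504, 0.495, -0.495]
contact_force: [0.2, 0.2, 0.9]
finger_gap: 0.001
```

```bash
python3 -m creep '[[0,[0,-60,0],[0,0,0]],[0,[0,-115,0],[0,0,0]],[0,[0,-115,0],[0,0,0]],[0,[0,-115,0],[0,0,0]],[0,[0,-115,0],[0,0,0]]]'; python3 - <<'E'
from h import *
where(); barang('L',-140,-20); barang('R',50,150)
im=ctrl.camera('top'); s=ctrl.camera('side')
cv2.imwrite('pics/end.png',np.hstack([cv2.resize(im[120:340,130:500],None,fx=1.2,fy=1.2),cv2.resize(s[130:394,220:420],None,fx=1,fy=1)])[:,:,::-1])
E
```

```text
time_s: 41.4
tool_pos: [0.4336, -0.0092, 0.3451]
tool_rot: [0.505, -0.504, 0.496, -0.495]
contact_force: [0.7, -0.0, -0.0]
finger_gap: 0.002
t 41.4 P [ 0.4336 -0.0092  0.3451] az -88.7 tilt 89.9 zz [ 1.    0.02 -0.  ] F [ 0.7 -0.  -0. ] gap 0.0
q [ 1.06  0.03 -1.13  1.84  0.03  1.29 -0.06]
L ball az peak -96.0 centroid -96.3 score 284.0 207.0
R ball az peak 77.0 centroid 76.5 score 317.0 190.0
```

View pics/end.png

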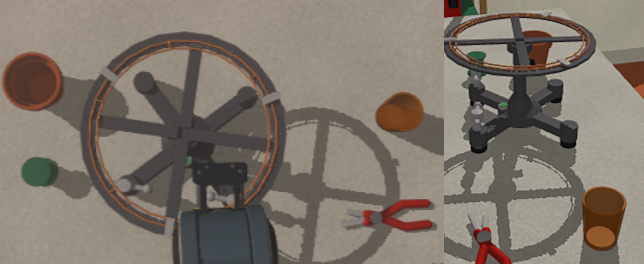

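The final picture shows the stand in place, the pot (33,80), spool (40,172), tumbler (400,112) and secateurs (390,215) all undisturbed, and the gripper clear above the wheel. Handing in.

```bash
python3 -c "
from rig import ctrl
print(ctrl.hand_in())"
```

```text
the job is handed in; nothing more can be done
None
```

I screwed both levelling screws down with the closed fingertips, about 0.9 turn on the left and a little over 1 turn on the right. The gripper was lifted clear and the job handed in at about 41 s.

**Number of turns:** the pictures alone couldn't settle the half-turn count. After the first round I touched the rim at four points. The front sat about 3 mm lower than the rear, a lean of about 0.010 rad, so each screw got another half turn.

**Level:** after that, the front rim read 0.2313 m on both the left and the right. I did not touch the rear rim again. It read 0.232 m before the last half turns and should have dropped a few tenths of a millimetre since. That puts the remaining lean at about 0.002 rad, against the 0.008 rad allowed.

**Bars:** by the pictures, both bars lie along the stand's y within a few degrees. My image-based angle readout for the right bar reads about 5° low compared with what I see in the pictures, so I went by the pictures there.

**Surroundings:** the stand showed no visible shift, and the pot, spool, tumbler and secateurs looked undisturbed.

**Not measured:** I could not measure the load on each foot directly. That all four carry weight is inferred from the equal front heights and the bar angles.

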